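Load the torque arm and counter-hold its bolt behind the bracket

TASK

Lift the tall weight out of the bin, leave the short one there, and set it standing in the cup of the rig's torque arm. The loaded torque arm then sinks slowly, turning the bolt with it: before it reaches its lower stop, reach from above into the narrow gap behind the bracket, grip the bolt's hex head and hold it from turning, without touching the torque arm. Finish while holding the head, with the torque arm at a standstill and the weight still in the cup; leave the oil bottle and the screwdriver alone.

Things in the scene. Friction and masses are not known exactly. Their poses are not given: they have to be found in the camera images.
- weight_center (a point): Centre of the tall weight, a plain upright steel cylinder 34 mm in diameter and 60 mm tall (about 0.42 kg), loose in the blue bin; z is its axis. 30 mm below this point is its underside. Its upper 40 mm stay free when it stands in the cup, so grip it in its upper half.
- short_weight_center (a point): Centre of the short weight, same diameter (34 mm), 35 mm tall; stays in the bin. The two weights stand 90 mm apart along the bin, either way round.
- bin: Blue open bin fixed to the table, 120 mm (its x) by 200 mm (its y), 45 mm tall, walls and floor 4 mm; origin at the centre of its underside. The weights stand upright on its floor, on its long centre line (its y), 45 mm either side of its centre, within some 5 mm.
- rig: The rig, fixed to the table: aluminium base plate 200 x 220 x 12 mm carrying an upright bracket and, behind it, a grey drive housing. Origin on the table straight under the bolt head's centre; x is the bolt's axis, pointing from the bracket to the housing (away from the robot), z up. The bolt axis is 150 mm above the table.
- gap_top (a point): Mouth of the gap behind the bracket, 25 mm straight above the bolt head's centre. In the rig's x from here: bracket from -33 to -23 mm (100 mm wide along y, top at this height), free gap from -23 to +27 mm, housing from +27 to +87 mm (120 mm wide, top 5 mm lower). The gap is open above and at both sides (y).
- bolt_head (a point): Centre of the bolt's hex head, in the gap: 30 mm across flats, 18 mm thick along the bolt, on a 20 mm shank. x is the bolt's axis; y is square to one pair of flats, which stand upright (fit for jaws closing along the rig's y, tool pointing down) when joint spindle is 0.2 and lean with the joint otherwise.
- cup_floor (a point): Centre of the inner floor of the round aluminium cup on the torque arm: 42 mm inside, 48 mm outside, 18 mm deep. It hangs in front of the bracket (robot's side), 80 mm to the rig's -y side of the bolt and 69 mm in front of the head's centre. z is the cup's axis, within 0.05 rad of upright before loading.
- cup_seat (a point): Point on the cup's axis 30 mm above its floor: where the centre of the tall weight is when seated.
- torque_arm: The torque arm: aluminium bar 200 x 20 mm, 8 mm thick, along the rig's y, with the cup at its -y end and a balance disc at its +y end, clamped to the bolt's front by the backing nut, so it turns with the head. Origin at the head's centre. The bar's middle is 31 mm behind the cup's centre (towards the bracket), its upper edge 40 mm above the cup's floor.
- head: The bolt's hex head (see point bolt_head); same origin and axes.
- spindle (a joint): Angle of bolt and arm together, rad, about the rig's +x: grows as the cup sinks. 0.05 is level, starts at 0 to 0.1, lower stop 0.5. Heavily damped (16 N m s/rad, friction 0.12 N m): stays put unloaded; with the weight it creeps at 0.008 to 0.018 rad/s, so at least 20 s remain before the stop. Holding takes under 0.3 N m: a grip of 40 N or more on the flats is ample.
- weight: The tall weight; origin at the centre of its underside.
- short_weight: The short weight; origin at the centre of its underside.
- oil: Bystander: small white oil bottle with a black cap, 44 mm in diameter, 110 mm tall, standing on the table; origin under its centre.
- screwdriver: Bystander: screwdriver 180 mm long with a black handle, lying on the table; origin on the table at its middle, x along it.
There are look-alikes about, which are no part of the job. Leave any purple or red look-alike of the weight alone.

How it is judged:
On the way, in this order (a step that is already met when the one before it is completed fails the run):
1. the tall weight is lifted clear of the bin (height (world z) of weight_center above 0.085 m and contact force between the fingers and weight above 1 N), for 0.1 s.
2. the tall weight stands in the cup, let go (distance between weight_center and cup_seat below 0.012 m and angle between the z axis of weight_center and the z axis of cup_seat, either way round below 0.25 rad and contact force between the fingers and weight below 0.1 N), for 0.3 s.
At the end, for the whole second after the job is handed in: Tall weight in the cup (centre within 12 mm of its seat, axis within 0.25 rad of the cup's), untouched; fingers grip the bolt head (over 4 N, grasp point within 25 mm of its centre) and nothing touches the torque arm; bolt still (under 0.004 rad/s), joint below 0.47 (all of step 2 and linear speed of weight below 0.01 m/s and value of joint spindle below 0.47 rad and velocity of joint spindle between -0.004 and 0.004 rad/s and contact force between the fingers and head above 4 N and distance between the grasp point and bolt_head below 0.025 m and contact force between each of the arm, the fingers and torque_arm below 0.5 N and contact force between the arm and weight below 0.1 N); the arm keeps its last pose, push and grip.
It fails at once if the arm sinks to its lower stop (value of joint spindle above 0.48 rad).
It fails at once if the short weight leaves its place in the bin (distance of short_weight_center from where it was at the start of the episode above 0.04 m).
It fails at once if the oil bottle is disturbed (distance of oil from where it was at the start of the episode above 0.03 m).
It fails at once if the screwdriver is disturbed (distance of screwdriver from where it was at the start of the episode above 0.03 m).
It also fails if it takes over 38 s, if anything falls off the work surface, if the arm or the gripper's body presses on something with over 40 N, if the wrist force passes 120 N, or if a joint passes its speed limit or range.

ROBOT

A 6-joint arm with a two-finger parallel gripper is mounted at the origin on the work surface. World frame = base frame: x ahead of the robot, y to its left, z up, the work surface at z = 0. Lengths are in m, angles in rad, forces in N, time in s.
With the tool pointing down it reaches from about 0.425 to 0.95 m from the base axis. Payload 14.7 kg.
Tool frame: the origin (TCP) lies on the centre line of the jaws, within the pads' length; the fingertips stand 8 mm ahead of it and the grasp point (between the pads) lies 11 mm behind it; z points along the fingers, y is the line along which they close (so a half turn about z gives the same grasp; the last joint's range is limited). The gripper opens to 85 mm and grips with 20 to 120 N. Pads are 22 mm wide; open, the fingers measure 114 mm over their backs; the gripper's body (76 mm by 85 mm) begins 54 mm behind the grasp point. The pads swing forward as they close: fully open they stand 13 mm farther back than shut.
Start: joints at [1.213, 0.48, 1.596, -0, 1.065, -0.047], TCP at [0.199, 0.619, 0.239] pointing down, gripper open.
Joint ranges: [-2.75, 2.75], [-0.82, 2.05], [0.23, 2.67], [-1.56, 4.7], [0.09, 2.69], [-2.92, 2.92]. Speed limits (rad/s): [1.89, 1.89, 2.39, 3.01, 3.01, 3.01].

INTERFACE

Orientations are given as a rotation vector (axis times angle).
In Python, from plant import arm gives the robot as it stands. The module is installed in compiled form; this text tells all that it offers.
- The arm moves only by the shell command python3 -m jog 'ROWS' [OPENING] [FORCE]. ROWS is a JSON object of lists of equal length, an entry for each row: "translation": the shift along the tool's x, y, z in m, a list of three; "turn": the turn, a rotation vector about the tool's x, y, z in rad, a list of three. A call has exactly 8 rows; each row shifts and turns the commanded pose from where the row before left it, along the tool's axes as they then stand; what a row does not reach is not made up. A row lasts 1/8 s, in which the tool goes at most 62.5 mm and 10.7 degrees, less where a joint would pass 70% of its speed; a pose out of reach is approached as far as the arm can. A call is refused whole if a number of a shift passes 0.0625 or a number of a turn 0.188, either way. A call with a gripper value outside its range is refused whole. OPENING is the closure, from 0 (fully open) to 1 (shut), set as the call begins (- or left out, the last holds). The fingers move at their own pace and stop on an object; FORCE is the grip in N (left out, the last holds). Time passes only in rows, so rows that do not move let the fingers close, or fill a call up. It gives the time, the measured TCP pose, the force, the opening and the grip force at its end, in the units of the state.
- arm.observe(): the state, without advancing time (a new reading comes with each control period).
- arm.camera(name): name is "scene" or "top" or "wrist"; returns a dict with "pixels" (384x512x3 uint8, blue, green, red), "fovy" (degrees; the focal length in pixels is half the picture's height over the tangent of half this angle, whatever the lens; pixels are square), "cx", "cy" (the principal point, pixels), "view" (4x4, takes a point from world to camera coordinates). Camera axes: x right, y down, z forward; pixel columns grow to the right and rows downward; lengths in m; the calibration is good to about 2 mm. A picture is of the moment at which its call begins. There is no depth.
- arm.close_job(): hands the job in; it is judged then, once.
Trained networks look in a picture, given as the dict that the camera call returned (one of the last four; its "shot" number tells which), for a name from the list of things; names that differ only in an ending like _2 or _b are one class to them, and where a whole thing is asked for, a point or a joint stands for the part that bears it (a point fixed in the world has none). Each returns a list of dicts, best first, with "conf" (0 to 1); they miss things now and then, are a little off and sometimes report something else, mostly with a low value. They report only what shows in the picture. A call takes as long as a camera call. They do not tell look-alikes from the thing itself.
- arm.spot_in(picture, target): "bbox" ([left, top, right, bottom] in pixels, round what is visible of it).
- arm.trace(picture, target): "pixels" (384x512 bool, what is visible of it) and "bbox" ([left, top, right, bottom] in pixels, round what is visible of it).
- arm.mark_of(picture, target): "point" ([row, column] in pixels: a listed point, or the origin of a listed thing).
The state is a dict: "time": time; "joint_pos": joint angles; "joint_velocities": joint speeds; "joint_torque": joint torques, N m; "position": TCP position; "eef_rot": TCP orientation; "contact_force": force on the tool from outside, world axes, zero at the start; "torque": the same for the moment, N m; "finger_gap": opening from 0.0 (shut) to 1.0 (fully open); "gripper_force": force on a finger pad.
Only numpy, scipy, OpenCV 4.12 (cv2) and the standard library are available. Lean on these libraries where they do the work, as an engineer would, in place of code of your own. Each camera call takes 0.05 s, during which the arm holds its last target. There are 200 camera calls.

## Working session

There is one attempt and no reset: what is moved stays moved. The work goes in short steps, Python scripts to look and compute and a shell command to move; the robot and the scene stay as the last step left them, time stands still between calls to the robot, and variables do not carry over. Pictures are saved under pics/ and viewed, at most 14 in all, crops included, and the job is handed in when it is done.

```bash
mkdir -p pics; cat > h.py <<'E'
import numpy as np, cv2
from scipy.spatial.transform import Rotation as R
from plant import arm
def proj(p,X):
    f=192/np.tan(np.radians(p["fovy"])/2); V=np.array(p["view"]); c=V[:3,:3]@np.asarray(X,float)+V[:3,3]
    return np.array([p["cx"]+f*c[0]/c[2], p["cy"]+f*c[1]/c[2]])
def ray(p,uv):
    f=192/np.tan(np.radians(p["fovy"])/2); V=np.array(p["view"]); 
    d=V[:3,:3].T@np.array([(uv[0]-p["cx"])/f,(uv[1]-p["cy"])/f,1]); return -V[:3,:3].T@V[:3,3], d/np.linalg.norm(d)
def tri(obs):
    A=np.zeros((3,3));b=np.zeros(3);rs=[ray(p,uv) for p,uv in obs]
    for o,d in rs: M=np.eye(3)-np.outer(d,d);A+=M;b+=M@o
    X=np.linalg.solve(A,b); return X,[round(1e3*np.linalg.norm((np.eye(3)-np.outer(d,d))@(X-o)),1) for o,d in rs]
def atz(p,uv,z):
    o,d=ray(p,uv); return o+d*(z-o[2])/d[2]
E
python3 - <<'E'
from h import *
s=arm.observe(); print(s["time"],s["joint_pos"],s["position"],s["eef_rot"],s["contact_force"],s["finger_gap"])
P={n:arm.camera(n) for n in("scene","top","wrist")}
ims=[]
for n,p in P.items():
    cv2.imwrite(f"pics/0{n}.png",p["pixels"]); 
    print(n,p["fovy"],np.round(p["view"],3).tolist())
    for t in("weight_center","short_weight_center","bin","rig","gap_top","bolt_head","cup_floor","cup_seat","oil","screwdriver"):
        print(n,t,[(round(d["conf"],2),np.round(d["point"][::-1]).tolist()) for d in arm.mark_of(p,t)][:4])
im=np.hstack([P["scene"]["pixels"],P["top"]["pixels"]]); cv2.imwrite("pics/1.png",cv2.resize(im,(800,300)))
E
```

```text
0.0 [ 1.21337994e+00  4.80844949e-01  1.59690550e+00 -6.59979567e-06
  1.06509045e+00 -4.66245130e-02] [0.19862795 0.61846562 0.23865209] [-4.86185362e-01 -3.10349584e+00  1.92252333e-03] [-0.02725862 -0.32260896 -0.00312803] 0.9993660808511514
scene 44.600015818648046 [[0.873, 0.487, -0.008, -0.476], [0.256, -0.473, -0.843, -0.03], [-0.414, 0.734, -0.538, 1.42], [0.0, 0.0, 0.0, 1.0]]
scene weight_center [(0.94, [115.0, 265.0]), (0.87, [205.0, 248.0]), (0.72, [205.0, 298.0]), (0.57, [161.0, 270.0])]
scene short_weight_center [(0.9, [136.0, 303.0])]
scene bin [(0.96, [154.0, 294.0])]
scene rig []
scene gap_top [(0.89, [255.0, 160.0]), (0.65, [153.0, 291.0])]
scene bolt_head [(0.65, [261.0, 168.0])]
scene cup_floor [(0.94, [222.0, 190.0]), (0.75, [256.0, 218.0]), (0.23, [258.0, 168.0])]
scene cup_seat [(0.72, [222.0, 191.0]), (0.59, [216.0, 179.0])]
scene oil [(0.6, [258.0, 165.0]), (0.37, [217.0, 178.0])]
scene screwdriver [(0.63, [255.0, 337.0])]
top 47.47284401052484 [[-0.082, -0.997, 0.004, 0.065], [-0.973, 0.079, -0.218, 0.544], [0.217, -0.021, -0.976, 1.408], [0.0, 0.0, 0.0, 1.0]]
top weight_center [(0.61, [296.0, 208.0]), (0.49, [332.0, 180.0]), (0.45, [331.0, 210.0]), (0.19, [162.0, 252.0])]
top short_weight_center [(0.52, [358.0, 211.0])]
top bin [(0.56, [342.0, 214.0]), (0.54, [266.0, 212.0])]
top rig [(0.68, [235.0, 206.0])]
top gap_top [(0.82, [235.0, 193.0])]
top bolt_head [(0.43, [237.0, 196.0])]
top cup_floor [(0.64, [264.0, 213.0])]
top cup_seat [(0.93, [264.0, 211.0])]
top oil [(0.62, [158.0, 247.0])]
top screwdriver [(0.52, [332.0, 146.0])]
wrist 64.8481227556709 [[0.305, 0.952, -0.001, -0.65], [0.903, -0.289, 0.319, -0.042], [0.303, -0.098, -0.948, 0.38], [0.0, 0.0, 0.0, 1.0]]
wrist weight_center []
wrist short_weight_center []
wrist bin []
wrist rig []
wrist gap_top []
wrist bolt_head []
wrist cup_floor []
wrist cup_seat []
wrist oil []
wrist screwdriver []
```

View pics/0scene.png

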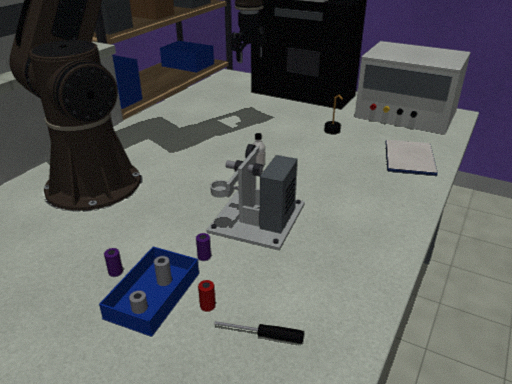

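View pics/0top.png

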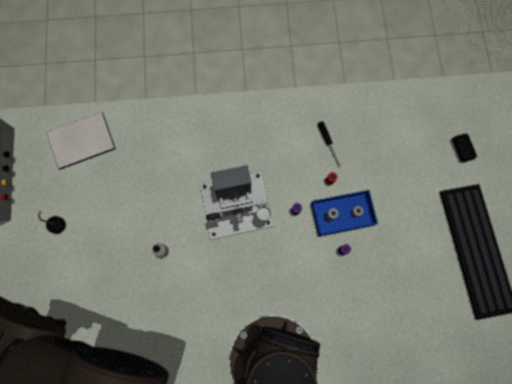

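Candidates for the tall weight in the scene view are purple (115,265), purple (204,248), red (206,297), bare steel tall (162,270) and bare steel short (138,302). In the top view the steel ones are at (332,214) and (358,211). By the description it is the bare steel one in the bin at scene (162,270). I'll check that in a crop and measure.

```bash
python3 - <<'E'
from h import *
import pickle
print(arm.observe()["time"])
P={n:arm.camera(n) for n in("scene","top")}
pickle.dump(P,open("P0.pkl","wb"))
s,t=P["scene"],P["top"]
for n,c in(("tall",((162,270),(332,214))),("short",((138,302),(358,211)))):
    print(n,tri([(s,c[0]),(t,c[1])]))
print("gap",tri([(s,(255,160)),(t,(235,193))]),"cup",tri([(s,(222,190)),(t,(264,213))]))
# traces
M={}
for n,p in P.items():
    for tg in("weight","bin","rig","torque_arm"):
        L=arm.trace(p,tg); M[n,tg]=L
        print(n,tg,[(round(d["conf"],2),np.round(d["bbox"]).tolist()) for d in L][:5])
pickle.dump(M,open("M0.pkl","wb"))
print(arm.observe()["time"])
# bin by blue
for n,p in P.items():
    hsv=cv2.cvtColor(p["pixels"],cv2.COLOR_BGR2HSV); m=cv2.inRange(hsv,(105,120,40),(125,255,255)); 
    x0=(90,235,215,340) if n=="scene" else (300,180,390,245)
    k=np.zeros_like(m);k[x0[1]:x0[3],x0[0]:x0[2]]=m[x0[1]:x0[3],x0[0]:x0[2]]
    print(n,cv2.minAreaRect(cv2.findNonZero(k)), cv2.boundingRect(k))
    cnt=max(cv2.findContours(k,0,2)[0],key=cv2.contourArea); q=cv2.approxPolyDP(cv2.convexHull(cnt),3,True)[:,0]
    print([(a.tolist(),np.round(atz(p,a,.045)[:2],4).tolist()) for a in q])
a=cv2.resize(s["pixels"][230:340,90:225],None,fx=3,fy=3,interpolation=2);b=cv2.resize(t["pixels"][160:250,195:385],None,fx=2.1,fy=2.1,interpolation=2)
c=np.zeros((330,805-0,3),np.uint8)[:, :800]; c[:,:405]=a; w=min(395,b.shape[1]); c[:b.shape[0],405:405+w]=b[:,:w]; cv2.imwrite("pics/c1.png",c)
E
```

```text
1.65
tall (array([ 0.45580803, -0.23859433,  0.03827629]), [np.float64(1.5), np.float64(1.5)])
short (array([ 0.46174023, -0.33033494,  0.02446673]), [np.float64(2.6), np.float64(2.6)])
gap (array([0.52099597, 0.07787657, 0.18070413]), [np.float64(1.1), np.float64(1.1)]) cup (array([ 0.46649989, -0.00477199,  0.12077876]), [np.float64(4.6), np.float64(4.6)])
scene weight [(0.74, [104.0, 248.0, 123.0, 276.0]), (0.68, [156.0, 258.0, 172.0, 288.0]), (0.67, [201.0, 284.0, 216.0, 312.0]), (0.62, [196.0, 233.0, 213.0, 259.0])]
scene bin [(0.8, [97.0, 244.0, 203.0, 336.0]), (0.46, [130.0, 292.0, 148.0, 315.0]), (0.35, [210.0, 144.0, 303.0, 248.0])]
scene rig [(0.8, [206.0, 146.0, 306.0, 249.0])]
scene torque_arm [(0.84, [208.0, 142.0, 259.0, 201.0])]
top weight [(0.7, [326.0, 178.0, 337.0, 182.0]), (0.4, [339.0, 247.0, 351.0, 254.0])]
top bin [(0.86, [312.0, 190.0, 379.0, 237.0]), (0.73, [353.0, 206.0, 363.0, 217.0])]
top rig [(0.86, [202.0, 166.0, 274.0, 239.0]), (0.53, [206.0, 199.0, 273.0, 221.0])]
top torque_arm [(0.63, [207.0, 198.0, 276.0, 225.0])]
2.15
scene ((148.9543914794922, 287.72021484375), (61.41282272338867, 103.49147033691406), 36.714202880859375) (99, 247, 100, 89)
[([197, 259], [0.5087, -0.176]), ([198, 273], [0.5371, -0.2135]), ([152, 335], [0.5583, -0.3959]), ([103, 318], [0.4479, -0.4088]), ([100, 302], [0.412, -0.38]), ([153, 247], [0.394, -0.1898])]
top ((343.8288269042969, 212.60983276367188), (34.97453308105469, 60.01570129394531), 79.11447143554688) (312, 191, 65, 45)
[([368, 191], [0.5224, -0.37]), ([376, 223], [0.4114, -0.3814]), ([318, 233], [0.3938, -0.184]), ([313, 201], [0.5032, -0.1796])]
```

View pics/c1.png

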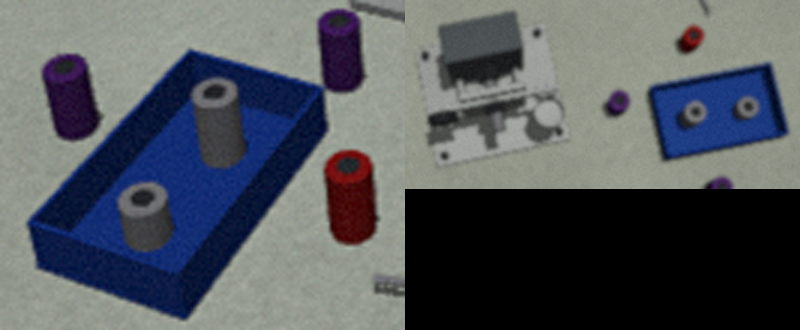

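The crop confirms it: the tall steel cylinder sits at the bin's left/+y end, crop (218,125) and top view (332,214). The short one is at crop (145,215). The purple and red ones stand outside the bin. Next I swing over towards the rig, with the jaws lined up to the bin's long axis.

```bash
python3 -m jog '{"translation":[[-0.042,-0.045,-0.008],[-0.035,-0.050,-0.008],[-0.028,-0.054,-0.008],[-0.021,-0.058,-0.008],[-0.021,-0.058,-0.008],[-0.021,-0.058,-0.008],[-0.021,-0.058,-0.008],[-0.021,-0.058,-0.008]],"turn":[[0,0,-0.135],[0,0,-0.135],[0,0,-0.135],[0,0,0],[0,0,0],[0,0,0],[0,0,0],[0,0,0]]}' 0.41 60
python3 - <<'E'
from h import *
import pickle
s=arm.observe(); print(s["time"],s["joint_pos"].round(2) if hasattr(s["joint_pos"],"round") else s["joint_pos"],R.from_rotvec(s["eef_rot"]).as_matrix().round(3).tolist())
w=arm.camera("wrist"); pickle.dump(w,open("w1.pkl","wb")); cv2.imwrite("pics/w1.png",w["pixels"])
for t in("gap_top","bolt_head","cup_floor","cup_seat","rig","torque_arm"): print(t,[(round(d["conf"],2),np.round(d["point"][::-1]).tolist()) for d in arm.mark_of(w,t)][:3])
E
```

```text
time: 3.15
position: [0.4089, 0.1721, 0.3039]
eef_rot: [-0.148, 3.137, 0.0]
contact_force: [1.0, 0.7, -0.1]
finger_gap: 0.591
gripper_force: 0.0
3.15 [ 0.33  0.11  1.96  0.    1.07 -1.34] [[-0.996, -0.094, 0.001], [-0.094, 0.996, 0.0], [-0.001, 0.0, -1.0]]
gap_top [(0.56, [154.0, 284.0])]
bolt_head [(0.87, [161.0, 271.0])]
cup_floor [(0.64, [92.0, 202.0])]
cup_seat [(0.84, [76.0, 211.0])]
rig [(0.89, [192.0, 217.0])]
torque_arm [(0.22, [161.0, 268.0])]
```

View pics/w1.png

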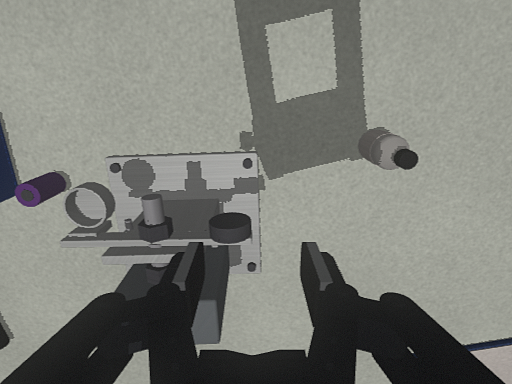

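The wrist view shows the cup rim at (90,205), the bolt head at about (157,265), the plate's corner holes at (115,168), (247,163) and (251,267), and the oil bottle at (385,148), well clear. I'll take the rig pose from these.

```bash
python3 - <<'E'
from h import *
import pickle
w=pickle.load(open("w1.pkl","rb"));P=pickle.load(open("P0.pkl","rb"));s,t=P["scene"],P["top"]
H=[atz(w,u,.012) for u in((115,168),(247,163),(251,267))]; print(np.round(H,4).tolist())
d=H[1]-H[0]; print("yaw from holes",np.arctan2(-d[0],d[1]), np.linalg.norm(d)); d=H[2]-H[1]; print(np.arctan2(d[1],d[0]),np.linalg.norm(d))
print("cup floor/seat z=.12/.15 from marks",atz(w,(92,202),.12).round(4),atz(w,(76,211),.15).round(4),"rim",atz(w,(90,205),.138).round(4))
print("cupfloor tri",tri([(s,(222,190)),(t,(264,213)),(w,(92,202))]))
print("cupseat tri",tri([(s,(216,179)),(t,(264,211)),(w,(76,211))]))
print("gap tri",tri([(s,(255,160)),(t,(235,193)),(w,(154,284))]))
print("head",tri([(s,(261,168)),(t,(237,196)),(w,(161,271))]), "w at .15",atz(w,(161,271),.15).round(4))
print("rig",tri([(t,(235,206)),(w,(192,217))]),atz(w,(192,217),0).round(4))
E
```

```text
[[0.4509, -0.0222, 0.012], [0.4255, 0.1673, 0.012], [0.5963, 0.1891, 0.012]]
yaw from holes 0.1335105387781847 0.19114150424594628
0.12736600895766279 0.1722571243137091
cup floor/seat z=.12/.15 from marks [ 0.4616 -0.0024  0.12  ] [ 0.4604 -0.0037  0.15  ] rim [0.4576 0.0047 0.138 ]
cupfloor tri (array([ 0.46488913, -0.00381837,  0.11872943]), [np.float64(5.6), np.float64(4.2), np.float64(2.6)])
cupseat tri (array([ 0.46061694, -0.00592148,  0.15137564]), [np.float64(3.3), np.float64(3.3), np.float64(2.6)])
gap tri (array([0.52061045, 0.08077828, 0.17838856]), [np.float64(2.2), np.float64(2.9), np.float64(3.2)])
head (array([0.52432502, 0.08141482, 0.15285905]), [np.float64(10.0), np.float64(10.0), np.float64(3.0)]) w at .15 [0.5237 0.0831 0.15  ]
rig (array([0.51650805, 0.08804237, 0.00883895]), [np.float64(3.3), np.float64(3.3)]) [0.5227 0.0891 0.    ]
```

```bash
python3 -m jog '{"translation":[[-0.001,-0.0575,0.005],[-0.001,-0.0575,0.015],[-0.001,-0.055,0.02],[-0.001,-0.055,0.025],[-0.001,-0.055,0.028],[-0.001,-0.055,0.028],[-0.001,-0.052,0.030],[0,-0.025,0.008]],"turn":[[0,0,0],[0,0,0],[0,0,0],[0,0,0],[0,0,0],[0,0,0],[0,0,0],[0,0,0]]}'
python3 - <<'E'
from h import *
import pickle
w=arm.camera("wrist"); pickle.dump(w,open("w2.pkl","wb")); cv2.imwrite("pics/w2.png",w["pixels"])
P=pickle.load(open("P0.pkl","rb"))
for t in("weight_center","weight"):
    L=arm.mark_of(w,t); print(t,[(round(d["conf"],2),np.round(d["point"][::-1],1).tolist(),atz(w,d["point"][::-1],.034 if "_" in t else .004).round(4).tolist()) for d in L][:4])
for d in arm.trace(w,"weight")[:4]: print(d["conf"],np.round(d["bbox"]))
E
```

```text
time: 4.5
position: [0.454, -0.2362, 0.1422]
eef_rot: [0.149, -3.136, -0.002]
contact_force: [0.3, -0.2, -0.0]
finger_gap: 0.591
gripper_force: 0.0
weight_center [(0.83, [226.2, 35.7], [0.3363, -0.2653, 0.034]), (0.57, [250.2, 195.3], [0.4557, -0.2367, 0.034]), (0.55, [225.3, 313.9], [0.5799, -0.2494, 0.034])]
weight [(0.87, [229.3, 42.8], [0.3367, -0.2651, 0.004]), (0.68, [226.4, 292.9], [0.5781, -0.2509, 0.004]), (0.63, [252.9, 189.1], [0.4595, -0.2339, 0.004]), (0.61, [369.0, 225.7], [0.4863, -0.1161, 0.004])]
0.81 [200.   0. 252.  64.]
0.72 [228. 169. 271. 229.]
0.7 [350. 212. 412. 269.]
0.63 [206. 280. 243. 348.]
```

View pics/w2.png

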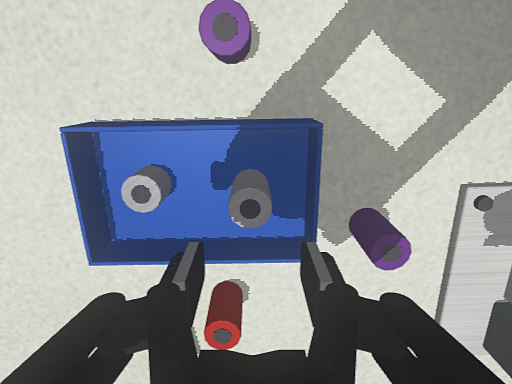

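The tall weight's top face is at (250,208) with its body rising from (250,180). The short one is at (143,192), the red one is beyond the bin wall at (224,315), and the purple ones are at (226,28) and (380,238). I'll refine position and height.

```bash
python3 - <<'E'
from h import *
import pickle
w=pickle.load(open("w2.pkl","rb"));P=pickle.load(open("P0.pkl","rb"));s,t=P["scene"],P["top"]
print("top face at .064",atz(w,(250,208),.064).round(4))
# top face centre: crop c1: scene (218,95)/3+(90,230); top ((693-405)/2.1+195, 110/2.1+160)
print(tri([(w,(250,208)),(s,(90+215/3,230+92/3))]), "centre",tri([(w,(250.2,195.3)),(s,(161,270)),(t,(332,214))]))
print("inner wall +y floor",[atz(w,u,.045).round(4).tolist() for u in((318,125),(312,240))])
E
```

```text
top face at .064 [ 0.4556 -0.2367  0.064 ]
(array([ 0.45666786, -0.23579906,  0.06303057]), [np.float64(1.1), np.float64(1.1)]) centre (array([ 0.45455788, -0.23825562,  0.03815776]), [np.float64(1.5), np.float64(0.3), np.float64(1.4)])
inner wall +y floor [[0.3915, -0.1915, 0.045], [0.487, -0.1808, 0.045]]
```

```bash
python3 -m jog '{"translation":[[-0.0016,-0.001,0.015],[0,0,0.02],[0,0,0.02],[0,0,0.02],[0,0,0.015],[0,0,0.010],[0,0,0.004],[0,0,0]],"turn":[[0,0,0],[0,0,0],[0,0,0],[0,0,0],[0,0,0],[0,0,0],[0,0,0],[0,0,0]]}'
python3 -m jog '{"translation":[[0,0,0],[0,0,0],[0,0,0],[0,0,0],[0,0,-0.01],[0,0,-0.03],[0,0,-0.04],[0,0,-0.05]],"turn":[[0,0,0],[0,0,0],[0,0,0],[0,0,0],[0,0,0],[0,0,0],[0,0,0],[0,0,0]]}' 1 60
```

```text
time: 5.7
position: [0.4558, -0.2365, 0.0404]
eef_rot: [-0.148, 3.138, -0.0]
contact_force: [0.6, -0.4, 1.0]
finger_gap: 0.593
gripper_force: 0.0
time: 6.7
position: [0.4549, -0.2361, 0.1715]
eef_rot: [0.148, -3.137, -0.001]
contact_force: [0.0, -0.0, -4.2]
finger_gap: 0.382
gripper_force: 60.5
```

The grasp holds (gap 32 mm, 4.2 N load). Next is a side view of the cup, unobstructed.

```bash
python3 -m jog '{"translation":[[-0.0025,0.040,-0.02],[-0.0025,0.040,-0.02],[-0.0025,0.040,-0.02],[-0.0025,0.040,-0.02],[0,0,0],[0,0,0],[0,0,0],[0,0,0]],"turn":[[0,0,-0.012],[0,0,-0.012],[0,0,-0.012],[0,0,0],[0,0,0],[0,0,0],[0,0,0],[0,0,0]]}'
python3 - <<'E'
from h import *
import pickle
w=arm.camera("wrist"); pickle.dump(w,open("w3.pkl","wb")); cv2.imwrite("pics/w3.png",w["pixels"])
for t,z in(("cup_floor",.12),("cup_seat",.15),("bolt_head",.15),("gap_top",.175),("weight_center",.2)):
    L=arm.mark_of(w,t); print(t,[(round(d["conf"],2),np.round(d["point"][::-1],1).tolist(),atz(w,d["point"][::-1],z).round(4).tolist()) for d in L][:3])
E
```

```text
time: 7.7
position: [0.4475, -0.077, 0.2499]
eef_rot: [0.203, -3.134, -0.0]
contact_force: [-0.2, 0.4, -4.5]
finger_gap: 0.384
gripper_force: 61.3
cup_floor [(0.92, [328.4, 207.9], [0.4596, -0.0024, 0.12])]
cup_seat [(0.77, [336.7, 219.4], [0.4583, -0.0029, 0.15])]
bolt_head [(0.81, [414.8, 293.2], [0.5214, 0.0845, 0.15])]
gap_top [(0.86, [428.2, 312.2], [0.5218, 0.083, 0.175])]
weight_center [(0.92, [109.6, 246.7], [0.4787, -0.1704, 0.2]), (0.9, [212.2, 189.2], [0.4285, -0.1045, 0.2]), (0.88, [254.2, 252.0], [0.47, -0.0719, 0.2])]
```

View pics/w3.png

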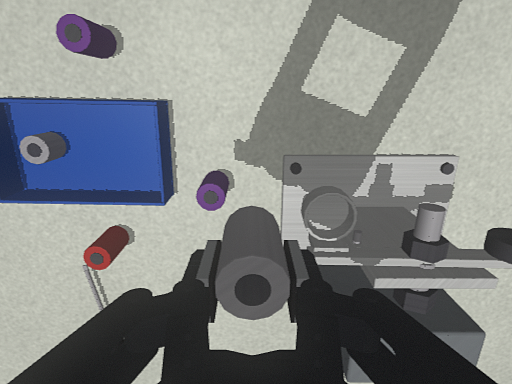

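The cup rim is at (329,214) and unobstructed, with the bar's upper edge at row ~258 and the head in the gap at ~(415,297). The weight hangs upright in the jaws at (252,255). I'll triangulate the rim with the first wrist view.

```bash
python3 - <<'E'
from h import *
import pickle
w1=pickle.load(open("w1.pkl","rb"));w=pickle.load(open("w3.pkl","rb"));P=pickle.load(open("P0.pkl","rb"));s,t=P["scene"],P["top"]
for n,p,b in(("w1",w1,(50,165,130,245)),("w3",w,(290,175,370,250))):
    print(n)
    g=cv2.medianBlur(cv2.cvtColor(p["pixels"],6),3)[b[1]:b[3],b[0]:b[2]]
    c=cv2.HoughCircles(g,cv2.HOUGH_GRADIENT,1,5,param1=80,param2=12,minRadius=18,maxRadius=34)
    print(None if c is None else (c[0][:5]+np.array([b[0],b[1],0])).round(1).tolist())
print("rim",tri([(w1,(89.5,205)),(w,(329,214))]))
print("cup_floor",tri([(w1,(92,202)),(w,(328.4,207.9))]),"seat",tri([(w1,(76,211)),(w,(336.7,219.4))]))
print("head",tri([(w1,(161,271)),(w,(414.8,293.2))]),"gap",tri([(w1,(154,284)),(w,(428.2,312.2))]))
for z in(.134,.138,.142): print(z,atz(w1,(89.5,205),z).round(4),atz(w,(329,214),z).round(4))
# projections for checking: model
hd=np.array([.5215,.0835,0]);c,sn=np.cos(.13),np.sin(.13);Rz=np.array([[c,-sn,0],[sn,c,0],[0,0,1]])
for q in((-69,-80,138),(-69,-80,120),(0,0,150),(-33,-50,175),(-33,50,175),(-23,50,175),(27,-60,170)): 
    X=hd+Rz@(np.array(q)/1e3); print(q,X.round(4),proj(w1,X).round(1),proj(w,X).round(1))
E
```

```text
w1
[[83.5, 210.5, 22.2], [89.5, 204.5, 23.0], [96.5, 197.5, 21.0], [84.5, 204.5, 19.9], [76.5, 212.5, 27.9]]
w3
[[327.5, 211.5, 26.6], [328.5, 217.5, 24.3], [332.5, 220.5, 28.9], [324.5, 207.5, 23.2], [332.5, 214.5, 24.6]]
rim (array([ 0.46324849, -0.00245167,  0.12564283]), [np.float64(0.2), np.float64(0.2)])
cup_floor (array([ 0.46055388, -0.00226027,  0.12003793]), [np.float64(0.9), np.float64(0.9)]) seat (array([ 0.45900424, -0.00302452,  0.15085561]), [np.float64(0.9), np.float64(0.9)])
head (array([0.52141963, 0.08365738, 0.15163586]), [np.float64(0.9), np.float64(0.9)]) gap (array([0.52219351, 0.08312817, 0.17512595]), [np.float64(0.4), np.float64(0.4)])
0.134 [0.4594 0.0021 0.134 ] [ 0.4603 -0.0051  0.134 ]
0.138 [0.4577 0.0042 0.138 ] [ 0.4588 -0.0065  0.138 ]
0.142 [0.4559 0.0063 0.142 ] [ 0.4574 -0.0078  0.142 ]
(-69, -80, 138) [ 0.4635 -0.0048  0.138 ] [ 81.4 209.3] [329.8 219. ]
(-69, -80, 120) [ 0.4635 -0.0048  0.12  ] [ 90.  203.4] [325.1 211.4]
(0, 0, 150) [0.5215 0.0835 0.15  ] [161.4 269.3] [413.8 293.2]
(-33, -50, 175) [0.4953 0.0296 0.175 ] [ 99.4 256.1] [374.5 278.3]
(-33, 50, 175) [0.4823 0.1288 0.175 ] [200.4 252.9] [498.3 278.3]
(-23, 50, 175) [0.4922 0.1301 0.175 ] [201.3 261.8] [495.2 288.8]
(27, -60, 170) [0.5561 0.0275 0.17  ] [103.4 303.4] [352.3 333.2]
```

```bash
python3 - <<'E'
from h import *
import pickle
w=pickle.load(open("w3.pkl","rb"))
cv2.imwrite("pics/c3.png",cv2.resize(w["pixels"][170:345,280:512],None,fx=3.4,fy=3.4,interpolation=2))
E
```

```text
(no output)
```

View pics/c3.png

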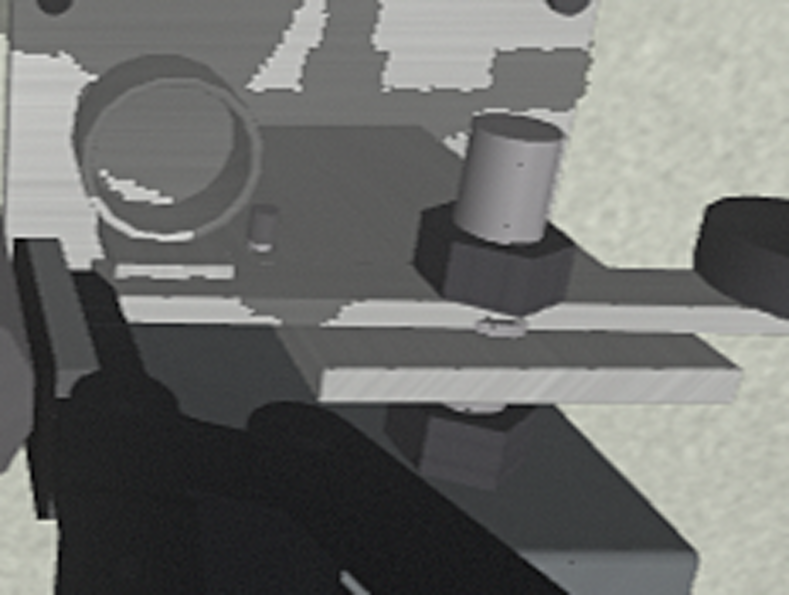

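The bracket corners match my rig model to under 1 px (crop (322,370) → (374.7,278.8), predicted (374.5,278.3)), and the rim to 2 px. So the rig is head (0.5215, 0.0835) with yaw 0.13, and the cup is at about (0.462, -0.004). I move above the cup.

```bash
python3 -m jog '{"translation":[[-0.006,0.0175,0],[-0.006,0.0175,0],[-0.006,0.0175,0],[-0.006,0.018,0.01],[0,0,0.022],[0,0,0.022],[0,0,0],[0,0,0]],"turn":[[0,0,0],[0,0,0],[0,0,0],[0,0,0],[0,0,0],[0,0,0],[0,0,0],[0,0,0]]}'
python3 - <<'E'
from h import *
import pickle
w3=pickle.load(open("w3.pkl","rb"));print("w top face expected in w3",proj(w3,(.4475,-.077,.276)))
w=arm.camera("wrist"); pickle.dump(w,open("w4.pkl","wb")); print(arm.observe()["position"],R.from_rotvec(arm.observe()["eef_rot"]).as_matrix().round(3).tolist())
im=w["pixels"].copy()
hd=np.array([.5215,.0835,0]);c,sn=np.cos(.13),np.sin(.13);Rz=np.array([[c,-sn,0],[sn,c,0],[0,0,1]])
for rad,col,z in((24,(0,255,0),.138),(21,(0,255,255),.138)):
    pts=np.array([proj(w,np.array([.462,-.004,z])+rad/1e3*np.array([np.cos(a),np.sin(a),0])) for a in np.linspace(0,6.28,40)])
    cv2.polylines(im,[np.int32(pts*16)],True,col,1,cv2.LINE_AA,4)
p=np.array(arm.observe()["position"])
pts=np.array([proj(w,p+[.017*np.cos(a),.017*np.sin(a),-.034]) for a in np.linspace(0,6.28,40)]); cv2.polylines(im,[np.int32(pts*16)],True,(0,0,255),1,cv2.LINE_AA,4)
cv2.imwrite("pics/c4.png",cv2.resize(np.hstack([w["pixels"][150:320,190:320],im[150:320,190:320]]),None,fx=3,fy=3,interpolation=2))
E
```

```text
time: 9.0
position: [0.4628, -0.0034, 0.1969]
eef_rot: [-0.204, 3.134, -0.0]
contact_force: [0.4, 0.3, -4.2]
finger_gap: 0.381
gripper_force: 61.1
w top face expected in w3 [250.50938932 293.84914787]
[ 0.46296041 -0.00345776  0.1971292 ] [[-0.992, -0.13, 0.001], [-0.13, 0.992, -0.0], [-0.001, -0.0, -1.0]]
```

View pics/c4.png

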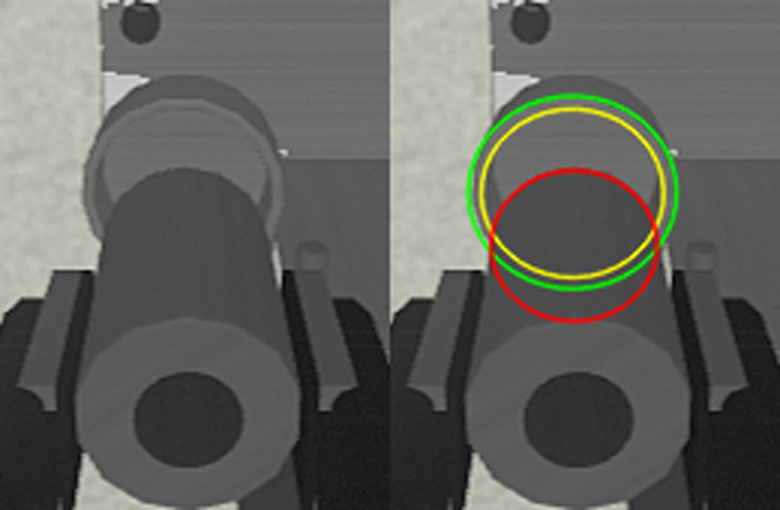

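The rim and the weight's lower edge line up (rim centred at crop (184,190), weight centred at 185). I lower gently, watching the force.

```bash
python3 -m jog '{"translation":[[0,0,0.006],[0,0,0.007],[0,0,0.007],[0,0,0.007],[0,0,0.006],[0,0,0.004],[0,0,0.002],[0,0,0]],"turn":[[0,0,0],[0,0,0],[0,0,0],[0,0,0],[0,0,0],[0,0,0],[0,0,0],[0,0,0]]}'
```

```text
time: 10.05
position: [0.4624, -0.0034, 0.1573]
eef_rot: [0.204, -3.135, -0.0]
contact_force: [0.0, 1.2, -4.2]
finger_gap: 0.378
gripper_force: 61.1
```

```bash
python3 -m jog '{"translation":[[0,0,0.001],[0,0,0.001],[0,0,0.001],[0,0,0.001],[0,0,0.0005],[0,0,0.0005],[0,0,0],[0,0,0]],"turn":[[0,0,0],[0,0,0],[0,0,0],[0,0,0],[0,0,0],[0,0,0],[0,0,0],[0,0,0]]}'
```

```text
time: 11.05
position: [0.4625, -0.003, 0.1527]
eef_rot: [-0.204, 3.134, 0.001]
contact_force: [-0.6, 4.5, 3.9]
finger_gap: 0.377
gripper_force: 61.9
```

Contact is made. I release it and rise.

```bash
python3 -m jog '{"translation":[[0,0,0],[0,0,0],[0,0,0],[0,0,-0.01],[0,0,-0.02],[0,0,-0.02],[0,0,-0.015],[0,0,-0.005]],"turn":[[0,0,0],[0,0,0],[0,0,0],[0,0,0],[0,0,0],[0,0,0],[0,0,0],[0,0,0]]}' 0.38
python3 - <<'E'
from h import *
import pickle
w=arm.camera("wrist"); pickle.dump(w,open("w5.pkl","wb"));cv2.imwrite("pics/w5.png",w["pixels"])
E
```

```text
time: 12.05
position: [0.4629, -0.0034, 0.2236]
eef_rot: [-0.204, 3.133, -0.0]
contact_force: [0.8, 0.4, 0.2]
finger_gap: 0.617
gripper_force: 0.0
```

View pics/w5.png

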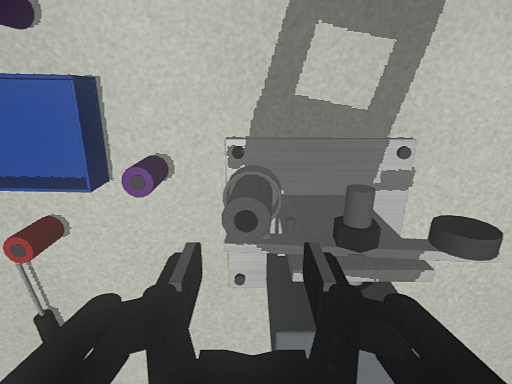

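The weight stands in the cup (wrist (250,200)). I move above the gap.

```bash
python3 -m jog '{"translation":[[-0.0175,0.0195,0],[-0.0175,0.0195,0],[-0.0175,0.0195,0],[-0.0169,0.020,0],[0,0,0],[0,0,0],[0,0,0],[0,0,0]],"turn":[[0,0,0],[0,0,0],[0,0,0],[0,0,0],[0,0,0],[0,0,0],[0,0,0],[0,0,0]]}'
python3 - <<'E'
from h import *
import pickle
w=arm.camera("wrist"); pickle.dump(w,open("w6.pkl","wb")); print(arm.observe()["position"])
for t in("bolt_head","gap_top","cup_seat","weight_center"):
    L=arm.mark_of(w,t); print(t,[(round(d["conf"],2),np.round(d["point"][::-1],1).tolist(),atz(w,d["point"][::-1],dict(bolt_head=.15,gap_top=.175).get(t,.147)).round(4).tolist()) for d in L][:2])
im=w["pixels"].copy()
hd=np.array([.5215,.0835,0]);c,sn=np.cos(.13),np.sin(.13);Rz=np.array([[c,-sn,0],[sn,c,0],[0,0,1]])
def box(x0,x1,y0,y1,z,col):
    pts=np.array([proj(w,hd+Rz@(np.array(q)/1e3)) for q in((x0,y0,z),(x1,y0,z),(x1,y1,z),(x0,y1,z))]);cv2.polylines(im,[np.int32(pts*16)],True,col,1,cv2.LINE_AA,4)
box(-33,-23,-50,50,175,(0,255,0));box(27,87,-60,60,170,(0,255,255))
for th in (.15,.2,.25): # hex upper edge corners, top flat outline
    for x in(-9,9):
        a=[np.pi/2-(.2-th)*0+k*np.pi/3+(th-.2) for k in range(6)]
        pts=np.array([proj(w,hd+Rz@np.array([x/1e3,.01732*np.cos(q),.15+.01732*np.sin(q)])) for q in a]);cv2.polylines(im,[np.int32(pts*16)],True,{.15:(255,0,0),.2:(0,0,255),.25:(255,0,255)}[th],1,cv2.LINE_AA,4) if th==.2 else None
b=(150,165,400,345)
cv2.imwrite("pics/c6.png",cv2.resize(np.vstack([w["pixels"][b[1]:b[3]-40,b[0]:b[2]],im[b[1]:b[3]-40,b[0]:b[2]]]),None,fx=2.1,fy=2.1,interpolation=2))
E
```

```text
time: 13.1
position: [0.5208, 0.083, 0.2224]
eef_rot: [0.203, -3.135, 0.0]
contact_force: [-0.4, 0.2, 0.5]
finger_gap: 0.623
gripper_force: 0.0
[0.52082576 0.0830847  0.22236233]
bolt_head [(0.87, [254.3, 211.2], [0.5223, 0.0856, 0.15])]
gap_top [(0.65, [252.6, 225.0], [0.5221, 0.0843, 0.175])]
cup_seat []
weight_center [(0.78, [133.8, 111.4], [0.4625, -0.0039, 0.147]), (0.68, [64.0, 114.4], [0.4706, -0.0504, 0.147])]
```

View pics/c6.png

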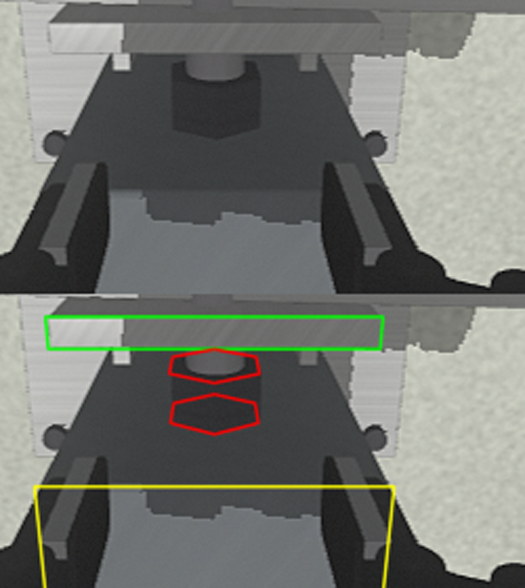

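Overlay and picture agree to about 1 px (head at crop (215,100), midway between the pads at x≈214). The flats are near upright, so I descend into the gap.

```bash
python3 -m jog '{"translation":[[-0.001,0.0005,0.006],[0,0,0.012],[0,0,0.014],[0,0,0.014],[0,0,0.014],[0,0,0.012],[0,0,0.008],[0,0,0.003]],"turn":[[0,0,0],[0,0,0],[0,0,0],[0,0,0],[0,0,0],[0,0,0],[0,0,0],[0,0,0]]}'
python3 -m jog '{"translation":[[0,0,0],[0,0,0],[0,0,0],[0,0,0],[0,0,0],[0,0,0],[0,0,0],[0,0,0]],"turn":[[0,0,0],[0,0,0],[0,0,0],[0,0,0],[0,0,0],[0,0,0],[0,0,0],[0,0,0]]}'
python3 - <<'E'
from h import *
P={n:arm.camera(n) for n in("scene","wrist")}
a=cv2.resize(P["scene"]["pixels"][130:255,195:315],(480,500),interpolation=2);b=cv2.resize(P["wrist"]["pixels"][60:335,170:345],(318,500))
cv2.imwrite("pics/c7.png",np.hstack([a,b]))
E
```

```text
time: 14.35
position: [0.5218, 0.0841, 0.1388]
eef_rot: [0.204, -3.134, 0.0]
contact_force: [-0.0, -0.1, 0.4]
finger_gap: 0.622
gripper_force: 0.0
time: 15.35
position: [0.5219, 0.0841, 0.1393]
eef_rot: [0.204, -3.135, -0.0]
contact_force: [-0.7, -0.8, -1.8]
finger_gap: 0.622
gripper_force: 0.0
```

View pics/c7.png

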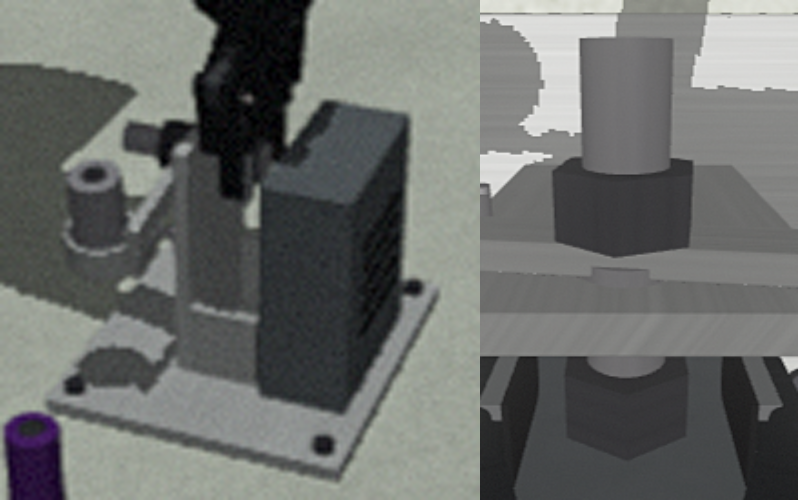

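The weight stands in the cup and the pads straddle the head inside the gap (wrist crop (627,410)), with the hex close to upright. I grip it.

```bash
Z='[0,0,0]'; python3 -m jog '{"translation":[[0,0,0],[0,0,0],[0,0,0],[0,0,0],[0,0,0],[0,0,0],[0,0,0],[0,0,0]],"turn":[[0,0,0],[0,0,0],[0,0,0],[0,0,0],[0,0,0],[0,0,0],[0,0,0],[0,0,0]]}' 1 80
python3 -c "
from h import *
import pickle
pickle.dump(arm.camera('wrist'),open('g1.pkl','wb'))"
python3 -m jog '{"translation":[[0,0,0],[0,0,0],[0,0,0],[0,0,0],[0,0,0],[0,0,0],[0,0,0],[0,0,0]],"turn":[[0,0,0],[0,0,0],[0,0,0],[0,0,0],[0,0,0],[0,0,0],[0,0,0],[0,0,0]]}'
python3 -m jog '{"translation":[[0,0,0],[0,0,0],[0,0,0],[0,0,0],[0,0,0],[0,0,0],[0,0,0],[0,0,0]],"turn":[[0,0,0],[0,0,0],[0,0,0],[0,0,0],[0,0,0],[0,0,0],[0,0,0],[0,0,0]]}'
python3 -c "
from h import *
import pickle
pickle.dump(arm.camera('wrist'),open('g2.pkl','wb'))"
```

```text
time: 16.45
position: [0.5221, 0.0832, 0.1397]
eef_rot: [-0.204, 3.135, -0.002]
contact_force: [-0.9, -10.9, 9.2]
finger_gap: 0.337
gripper_force: 79.4
time: 17.5
position: [0.5221, 0.0833, 0.1397]
eef_rot: [-0.205, 3.135, -0.002]
contact_force: [-1.3, -10.4, 8.8]
finger_gap: 0.337
gripper_force: 79.4
time: 18.5
position: [0.5221, 0.0833, 0.1397]
eef_rot: [-0.204, 3.135, -0.002]
contact_force: [-1.5, -11.5, 9.1]
finger_gap: 0.335
gripper_force: 79.4
```

```bash
python3 -m jog '{"translation":[[0,0,0],[0,0,0],[0,0,0],[0,0,0],[0,0,0],[0,0,0],[0,0,0],[0,0,0]],"turn":[[0,0,0],[0,0,0],[0,0,0],[0,0,0],[0,0,0],[0,0,0],[0,0,0],[0,0,0]]}'
python3 -m jog '{"translation":[[0,0,0],[0,0,0],[0,0,0],[0,0,0],[0,0,0],[0,0,0],[0,0,0],[0,0,0]],"turn":[[0,0,0],[0,0,0],[0,0,0],[0,0,0],[0,0,0],[0,0,0],[0,0,0],[0,0,0]]}'
python3 - <<'E'
from h import *
import pickle
w=arm.camera("wrist"); s=arm.camera("scene"); g=[pickle.load(open(f,"rb"))["pixels"] for f in("g1.pkl","g2.pkl")]+[w["pixels"]]
g=[cv2.cvtColor(a,6) for a in g]
L=arm.spot_in(w,"weight"); print([(round(d["conf"],2),np.round(d["bbox"]).tolist()) for d in L])
f=[cv2.goodFeaturesToTrack(g[0],300,.02,5)]
for i in(1,2):
    q,st,_=cv2.calcOpticalFlowPyrLK(g[i-1],g[i],f[0],None); d=(q-f[0])[:,0][st[:,0]==1]; p=f[0][:,0][st[:,0]==1]
    n=np.linalg.norm(d,axis=1); print(i,"moved>0.3px",[(a.round().tolist(),b.round(2).tolist()) for a,b in zip(p[n>.3],d[n>.3])][:14],"median",np.median(n))
cv2.imwrite("pics/w8.png",w["pixels"])
E
```

```text
time: 19.55
position: [0.522, 0.0833, 0.1397]
eef_rot: [-0.205, 3.135, -0.002]
contact_force: [-0.7, -11.3, 8.9]
finger_gap: 0.334
gripper_force: 79.4
time: 20.55
position: [0.5221, 0.0833, 0.1397]
eef_rot: [-0.204, 3.135, -0.002]
contact_force: [-1.7, -11.0, 8.5]
finger_gap: 0.338
gripper_force: 79.4
[(0.71, [1.0, 76.0, 133.0, 178.0]), (0.37, [26.0, 66.0, 512.0, 384.0])]
1 moved>0.3px [([93.0, 203.0], [-0.3199999928474426, -0.019999999552965164])] median 0.0059107775
2 moved>0.3px [([31.0, 366.0], [4.050000190734863, -3.0799999237060547])] median 0.0061595393
```

View pics/w8.png

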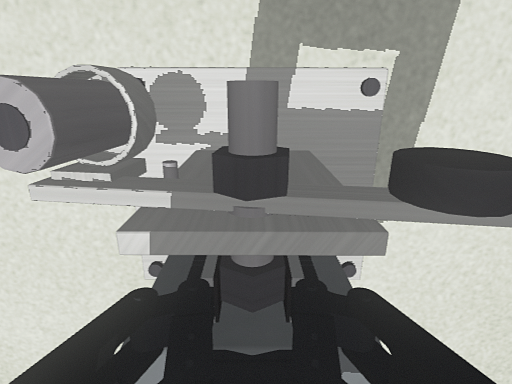

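The weight sits in the cup at (70,115), the jaws hold the head at (252,285), and nothing moved over 4 s (median flow 0.006 px). I hand it in.

```bash
python3 -c "
from plant import arm
print(arm.close_job())"
```

```text
the job is handed in; nothing more can be done
None
```

I handed the job in: the tall weight stands in the cup, and the gripper is holding the bolt head with about 80 N. The torque arm showed no movement over the last 4 s. The hand-in call returned no verdict.

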